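Serving paddle from its keyhole rack into the steriliser, blade first

ROBOT

A 6-joint arm with a two-finger parallel gripper is mounted at the origin on the work surface. World frame = base frame: x ahead of the robot, y to its left, z up, the work surface at z = 0. Lengths are in mm, angles in rad, forces in N, time in s.
With the tool pointing down it reaches from about 325 to 775 mm from the base axis. Payload 5.5 kg.
Tool frame: the origin (TCP) lies at the very end of the fingers, on their centre line; the grasp point (between the pads) lies 19 mm behind it (grip_depth is the distance from the TCP to the grasp point, in mm); z points along the fingers, y is the line along which they close (so a half turn about z gives the same grasp; the last joint's range is limited). The gripper opens to 85 mm and grips with 20 to 120 N. Pads are 22 mm wide; open, the fingers measure 114 mm over their backs; the gripper's body (76 mm by 85 mm) begins 54 mm behind the grasp point. The pads swing forward as they close: fully open they stand 13 mm farther back than shut.
Start: joints at [1.117, 0.091, 1.231, -0, 1.82, -0.057], TCP at [231.887, 553.394, 231.275] pointing down, gripper open.
Joint ranges: [-2.87, 2.87], [-0.86, 2.18], [0.17, 2.46], [-1.51, 4.65], [0.06, 2.69], [-2.65, 2.65]. Speed limits (rad/s): [2.57, 2.57, 3.01, 3.14, 3.14, 3.14].

INTERFACE

Orientations are given as a 3x3 rotation matrix whose columns are the frame's x, y, z axes.
In Python, from bench import observe, snapshot, job_done, grip_depth gives the robot as it stands. The module is installed in compiled form; this text tells all that it offers.
- The arm moves only by the tool jog_arm, never from a script. Its argument "increments" is a list of rows, each a list of 7 numbers: the shift along the tool's x, y, z in m, then the turn, a rotation vector about the tool's x, y, z in rad, then the closure, from -1 (fully open) to 1 (shut). In form: [[tx, ty, tz, rx, ry, rz, claw], ...]. A call has 1 to 10 rows; each row is the pose to reach, as a shift and turn from the pose commanded when the call began, along the tool's axes at that moment; what a row does not reach only later rows make up. A row lasts 1/12 s, in which the tool goes at most 41.7 mm and 7.16 degrees, less where a joint would pass 70% of its speed; a pose out of reach is approached as far as the arm can. A call with a gripper value outside its range is refused whole. The fingers move at their own pace and stop on an object; "grip_force" is the grip in N (left out, the last holds). Time passes only in rows, so rows that repeat a pose let the fingers close. It gives the time, the measured TCP pose, the force, the opening and the grip force at its end, in the units of the state.
- observe(): the state, without advancing time (a new reading comes with each control period).
- snapshot(name): name is "scene" or "top" or "wrist"; returns a dict with "color" (480x640x3 uint8, red, green, blue), "z_map" (480x640 float32, mm along the optical axis (not along the pixel's ray), 0 where there is no reading), "K" (3x3 intrinsics, pixels), "dist" ([k1, k2, p1, p2, k3] as OpenCV has them; the pictures are not rectified), "pose" (4x4, takes a point from camera to world coordinates). Camera axes: x right, y down, z forward; pixel columns grow to the right and rows downward; lengths in mm; the calibration is good to about 2 mm. A picture is of the moment at which its call begins.
- job_done(): hands the job in; it is judged then, once.
The state is a dict: "t": time; "joints": joint angles; "qvel": joint speeds; "joint_torque": joint torques, N m; "position": TCP position; "ee_rot": TCP orientation; "contact_force": force on the tool from outside, world axes, zero at the start; "moment": the same for the moment, N m; "finger_gap": finger opening in mm; "grasp_force": force on a finger pad.
Only numpy, scipy, OpenCV 4.12 (cv2) and the standard library are available. Lean on these libraries where they do the work, as an engineer would, in place of code of your own. Each camera call takes 0.05 s, during which the arm holds its last target. There are 200 camera calls.

TASK

Put the orange serving paddle into the steriliser: slide it along its keyhole slot to free it from its stud and lift it out of the rack without forcing it, lay it flat on the green mat and let go, then take it again so that it can go blade first into the steriliser's mouth. Slide it in flat on the tray, fully home against the back stop with its handle sticking straight out, let go, and leave the blue paddle and the other things on the counter where they are.

Things in the scene. Friction and masses are not known exactly. Their poses are not given: they have to be found in the camera images.
- orange_paddle_center (a point): Loose orange plastic serving paddle, about 110 g, 200 mm long; the point is mid-length, mid-width, 6 mm above its flat underside. +x to the blade tip, z out of its upper face. Blade x +20 to +100 mm, 52 mm wide, 10 thick; handle x -100 to +20 mm, 34 wide, 12 thick. Centre of mass about x = +14. Starts level in one of the rack's bays, blade towards the robot, stud in the narrow end of its slot.
- orange_paddle_keyhole (a point): Centre of the wide hole of the keyhole slot through the orange handle, at x = -52 mm from the paddle's centre. The hole is 24 mm long (x -64 to -40) and 24 mm wide; a slot 9 mm wide leads from it towards the handle's end, as far as x = -87.5 mm.
- orange_paddle_tip (a point): Middle of the orange paddle's blade end (x = +100 mm from its centre, 5 mm above its underside). The last 15 mm of the blade are 40 mm wide.
- blue_paddle_center (a point): The same kind of paddle in blue, in the other bay of the rack; not to be disturbed. Same point and axes.
- rack: Fixed steel rack, two bays at y = +60 and -60 mm, floors 40 mm above the counter. Origin on the counter, +x away from the robot. At x +15 to +130 mm a bay is a trough 42 mm wide, cheeks 6 mm thick and 18 mm high, too tight for fingers beside the handle, ending in a back stop at x = +130. At x -80 to +15 only a 20 mm wide tongue supports the blade, which can be gripped across.
- bay_left_stud (a point): Top of the stud in the rack's bay at y = +60 mm (rack x = +82 mm). Shank 6 mm thick, mushroom head 17 mm wide, 14 to 18 mm above the bay floor. Pushing the paddle about 30 mm away from the robot, until its handle's end meets the bay's back stop, brings the wide hole under the head; then it lifts straight up.
- bay_right_stud (a point): Top of the stud in the rack's bay at y = -60 mm (rack x = +82 mm). Shank 6 mm thick, mushroom head 17 mm wide, 14 to 18 mm above the bay floor. Pushing the paddle about 30 mm away from the robot, until its handle's end meets the bay's back stop, brings the wide hole under the head; then it lifts straight up.
- mat: Fixed green mat 160 mm (its x) by 220 mm (its y), 3 mm thick, origin at the centre of its underside. The paddle is laid here in any direction, its middle over the mat.
- dock: Fixed white steriliser with a clear hood, its mouth towards the robot. Origin on the counter, +x into the mouth. Steel tray 130 mm wide, top face 3 mm above the counter, from x = -100 mm to the back. Hood from x = -15 to +105 mm, inside 72 mm wide and 49 mm high above the tray, its top 57 mm above the counter. The back stop's face is at x = +105 mm. Behind it (x from +105 to +170 mm) a 110 mm high housing.
- dock_mouth (a point): Middle of the mouth at tray level (x = -15 mm in the dock).
- dock_stop (a point): Middle of the back stop at tray level (x = +105 mm in the dock).
- cup_stack: Bystander: stack of orange and white paper cups, 83 mm wide, 137 mm tall, at one side. Origin under its centre.
- paper_cup: Bystander: single orange cup, 84 mm wide, 65 mm tall, at the back. Origin under its centre.
- chili_jar: Bystander: amber jar with a red cap, 64 mm wide, 85 mm tall, beyond the mat. Origin under its centre.
- sauce_bottle: Bystander: black bottle with a red cap, 60 mm wide, 160 mm tall, at the back. Origin under its centre.
- steel_bowl: Bystander: steel bowl, 130 mm wide, 50 mm tall, at one side. Origin under its centre.
- sauce_dish: Bystander: white dish, 72 mm wide, 28 mm tall, between the robot and the mat. Origin under its centre.
Things that resemble listed ones, but are neither listed nor needed, are in the scene too. Of the things that look like the part that bears orange_paddle_center, the smaller one is meant.

How it is judged (in metres and radians):
On the way, in this order (a step that is already met when the one before it is completed fails the run):
1. the orange paddle is free of its stud and lifted out of its bay (its keyhole more than 75 mm above the counter) (height (world z) of orange_paddle_keyhole above 0.075 m), for 0.1 s.
2. the orange paddle lies flat and still on the mat (its middle over the mat) and the fingers have let go of it (x of orange_paddle_center in the frame of mat between -0.08 and 0.08 m and y of orange_paddle_center in the frame of mat between -0.11 and 0.11 m and height (world z) of orange_paddle_center below 0.015 m and angle between orange_paddle_center's own z axis and vertical below 0.1 rad and linear speed of orange_paddle below 0.03 m/s and contact force between the fingers and orange_paddle below 0.1 N), for 0.2 s.
At the end, for the whole second after the job is handed in: The orange paddle lies flat on the steriliser's tray (within 0.1 rad), at rest, blade inside with its end less than 15 mm from the back stop, in line with the steriliser within 0.15 rad, handle out; the blue paddle is still in its bay within 20 mm of where it was (x of orange_paddle_tip in the frame of dock between 0.09 and 0.11 m and y of orange_paddle_tip in the frame of dock between -0.036 and 0.036 m and angle between the x axis of orange_paddle_center and the x axis of dock, either way round below 0.15 rad and height (world z) of orange_paddle_center below 0.016 m and angle between orange_paddle_center's own z axis and vertical below 0.1 rad and linear speed of orange_paddle below 0.02 m/s and distance of blue_paddle_center from where it was at the start of the episode below 0.02 m); the robot touches nothing.
It fails at once if the blue paddle is moved by more than 20 mm (distance of blue_paddle_center from where it was at the start of the episode above 0.02 m).
It fails at once if a bystander is moved by more than 30 mm (distance of any of cup_stack, paper_cup, chili_jar, sauce_bottle, steel_bowl, sauce_dish from where it was at the start of the episode above 0.03 m).
It fails at once if the orange paddle is forced against the rack with over 60 N (contact force between orange_paddle and rack above 60 N).
It also fails if it takes over 69 s, if anything falls off the work surface, if the arm or the gripper's body presses on something with over 40 N, if the wrist force passes 120 N, or if a joint passes its speed limit or range.

## Working session

There is one attempt and no reset: what is moved stays moved. The work goes in short steps, Python scripts to look and compute and a tool call to move; the robot and the scene stay as the last step left them, time stands still between calls to the robot, and variables do not carry over. Pictures are saved under pics/ and viewed, at most 10 in all, crops included, and the job is handed in when it is done.

Besides the shell and the picture viewer there is one more tool, called after "Call:" as name([rows], argument=value, ...), one row to a line, values as JSON. jog_arm: Moves the arm, as the interface text tells. Its arguments: {"type":"object","properties":{"increments":{"type":"array"},"grip_force":{"type":"number"}},"required":["increments"]}

```bash
mkdir -p pics
cat > h.py <<'E'
import numpy as np, cv2, pickle
from bench import observe, snapshot, job_done, grip_depth
def save(n,f):
    s=snapshot(n); cv2.imwrite(f'pics/{f}.png',s['color'][:,:,::-1]); pickle.dump(s,open(f'{f}.pkl','wb')); return s
def load(f): return pickle.load(open(f'{f}.pkl','rb'))
def ray(s,px,z):
    "pixels -> world points on plane z"
    px=np.asarray(px,float).reshape(-1,1,2)
    n=cv2.undistortPoints(px,np.array(s['K']),np.array(s['dist'])).reshape(-1,2)
    d=np.c_[n,np.ones(len(n))]@s['pose'][:3,:3].T; o=s['pose'][:3,3]
    return o+d*((z-o[2])/d[:,2])[:,None]
def cloud(s):
    "world point for each pixel from z_map"
    v,u=np.mgrid[0:480,0:640]
    n=cv2.undistortPoints(np.stack([u,v],-1).reshape(-1,1,2).astype(float),np.array(s['K']),np.array(s['dist'])).reshape(-1,2)
    d=np.c_[n,np.ones(len(n))]*s['z_map'].reshape(-1,1)
    return (d@s['pose'][:3,:3].T+s['pose'][:3,3]).reshape(480,640,3)
E
python3 - <<'E'
from h import *
print(grip_depth, observe())
a=save('top','top0');b=save('scene','sc0')
print(a['pose'],b['pose'])
E
```

```text
18.700000000000003 {'t': 0.0, 'joints': array([ 1.11729610e+00,  9.18561483e-02,  1.23189085e+00,  2.69385152e-05,
        1.81978680e+00, -5.66945960e-02]), 'qvel': array([ 0.00048523, -0.00060318,  0.00031211,  0.00088136, -0.00097497,
       -0.0001655 ]), 'joint_torque': array([ 1.65163416e-03, -4.58742321e+01, -4.18018627e+01,  1.29787481e-04,
        1.20820140e-02, -9.39340850e-06]), 'position': array([231.7522549 , 553.13246   , 230.14968163]), 'ee_rot': array([[-9.22302734e-01,  3.86467209e-01, -8.73910816e-04],
       [ 3.86468173e-01,  9.22301115e-01, -1.73349004e-03],
       [ 1.36071862e-04, -1.93654132e-03, -9.99998116e-01]]), 'contact_force': array([-0.16887905, -0.38756078, -0.29258458]), 'moment': array([-0.0063483 ,  0.00219689,  0.02015082]), 'grasp_force': 0.0, 'finger_gap': 85.33346479209021}
[[ 1.01758471e-02 -9.93578787e-01  1.12683837e-01  3.59595738e+02]
 [-9.99825932e-01 -8.34742093e-03  1.66861153e-02 -2.04021750e+01]
 [-1.56383508e-02 -1.12834017e-01 -9.93490778e-01  1.21857152e+03]
 [ 0.00000000e+00  0.00000000e+00  0.00000000e+00  1.00000000e+00]] [[-6.07154781e-01  5.93834434e-01 -5.27942930e-01  1.12178847e+03]
 [ 7.94572521e-01  4.50246435e-01 -4.07348324e-01  4.45812222e+02]
 [-4.19303890e-03 -6.66812427e-01 -7.45213799e-01  8.98489253e+02]
 [ 0.00000000e+00  0.00000000e+00  0.00000000e+00  1.00000000e+00]]
```

View pics/top0.png

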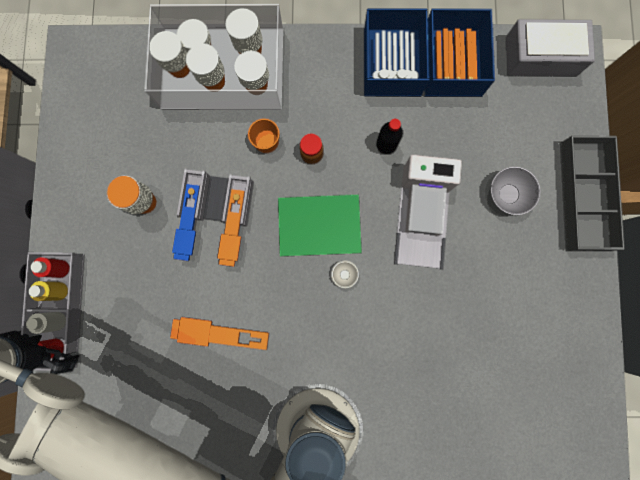

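View pics/sc0.png

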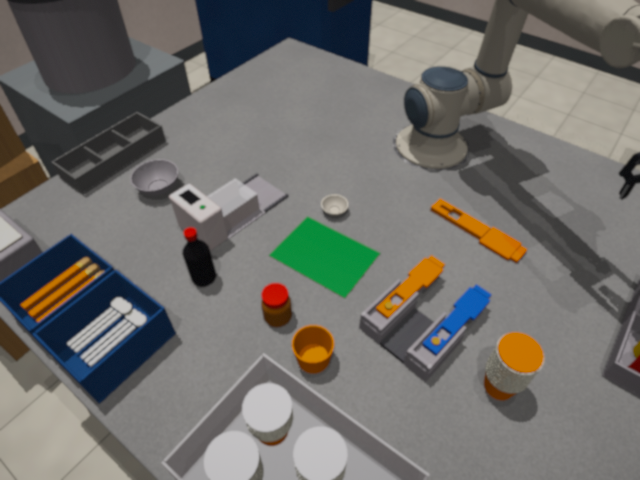

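The top view shows the orange paddle in the rack's right bay, about (233,222), with its blade towards the robot at (229,255). The blue one is at (187,215). A larger decoy lies loose at (220,333), the mat is at (320,225), and the dock runs from its tray lip at (419,265) to its housing at (433,170).

Run:
```python
from h import *
s=load('top0'); hsv=cv2.cvtColor(s['color'],cv2.COLOR_RGB2HSV); C=cloud(s)
def comp(m,box):
    x0,y0,x1,y1=box; k=np.zeros(m.shape,np.uint8); k[y0:y1,x0:x1]=m[y0:y1,x0:x1]
    c=max(cv2.findContours(k,cv2.RETR_EXTERNAL,cv2.CHAIN_APPROX_NONE)[0],key=cv2.contourArea); return c
org=cv2.inRange(hsv,(5,150,120),(22,255,255)); blu=cv2.inRange(hsv,(100,150,80),(125,255,255)); grn=cv2.inRange(hsv,(50,120,60),(85,255,255))
for n,m,b,z in [('orange',org,(205,165,260,275),50),('blue',blu,(165,165,210,270),50),('mat',grn,(260,180,380,270),3)]:
    c=comp(m,b); p=ray(s,c[:,0,:],z)
    r=cv2.minAreaRect(p[:,:2].astype(np.float32)); print(n,r, 'box',cv2.boxPoints(r).round(0).tolist())
# blade / handle-based axis for orange
    if n!='mat':
        d=p[:,:2]; mx=d[:,0]; print(' tip end',d[mx<mx.min()+6].mean(0),' far end',d[mx>mx.max()-4].mean(0))
# rack: cheek heights, dock points
def show(px): print(px,C[px[1],px[0]].round(0), ray(s,[px],3)[0].round(0))
V=C[225:270,385:460].reshape(-1,3)
S=hsv[225:270,385:460].reshape(-1,3)
t=cv2.inRange(hsv,(0,0,165),(180,45,255)); c=comp(t,(385,225,460,275)); p=ray(s,c[:,0,:],3); r=cv2.minAreaRect(p[:,:2].astype(np.float32)); print('tray',r,cv2.boxPoints(r).round(0).tolist())
hz=(C[:,:,2]>95)&(C[:,:,2]<125); k=np.zeros((480,640),np.uint8); k[145:200,395:475]=hz[145:200,395:475]*255
c=comp(k,(395,145,475,200)); p=C[c[:,0,1],c[:,0,0]]; r=cv2.minAreaRect(p[:,:2].astype(np.float32)); print('housing',r,cv2.boxPoints(r).round(0).tolist(),np.median(p[:,2]))
for px in [(420,250),(425,205),(433,165),(344,274),(233,250),(213,205),(320,225)]: show(px)
im=s['color']; a=cv2.resize(im[145:285,160:270],None,fx=4,fy=4,interpolation=cv2.INTER_CUBIC); b=cv2.resize(im[145:285,380:470],None,fx=4,fy=4,interpolation=cv2.INTER_CUBIC)
cv2.imwrite('pics/crop1.png',np.hstack([a,b])[:,:,::-1])
```

```text
orange ((519.33447265625, 226.80953979492188), (51.74091720581055, 198.8134765625), 82.94828796386719) box [[418.0, 213.0], [615.0, 189.0], [621.0, 240.0], [424.0, 265.0]]
 tip end [422.18264466 236.83916518]  far end [616.59437176 217.74359594]
blue ((532.8660278320312, 345.17877197265625), (51.3810920715332, 198.4044952392578), 82.56465148925781) box [[431.0, 333.0], [628.0, 307.0], [635.0, 358.0], [438.0, 383.0]]
 tip end [435.85630055 355.63979806]  far end [630.78256927 338.97411652]
mat ((533.89306640625, 1.2034912109375), (157.99488830566406, 217.71481323242188), 2.768683671951294) box [[450.0, 106.0], [460.0, -111.0], [618.0, -104.0], [608.0, 114.0]]
tray ((468.7088317871094, -267.6524963378906), (109.3266372680664, 85.54576873779297), 84.97486877441406) [[421.0, -318.0], [507.0, -326.0], [516.0, -217.0], [431.0, -209.0]]
housing ((662.0106201171875, -287.8897705078125), (128.48861694335938, 67.50623321533203), 84.49681091308594) [[622.0, -349.0], [689.0, -355.0], [702.0, -227.0], [635.0, -221.0]] 104.77772002104734
(420, 250) [ 468. -270.    0.] [ 468. -270.    3.]
(425, 205) [ 580. -273.   58.] [ 590. -285.    3.]
(433, 165) [ 672. -284.  106.] [ 701. -309.    3.]
(344, 274) [402. -67.   3.] [402. -67.   3.]
(233, 250) [459. 222.  49.] [463. 232.   3.]
(213, 205) [585. 289.   9.] [586. 291.   3.]
(320, 225) [533.  -2.   6.] [533.  -2.   3.]
```

View pics/crop1.png

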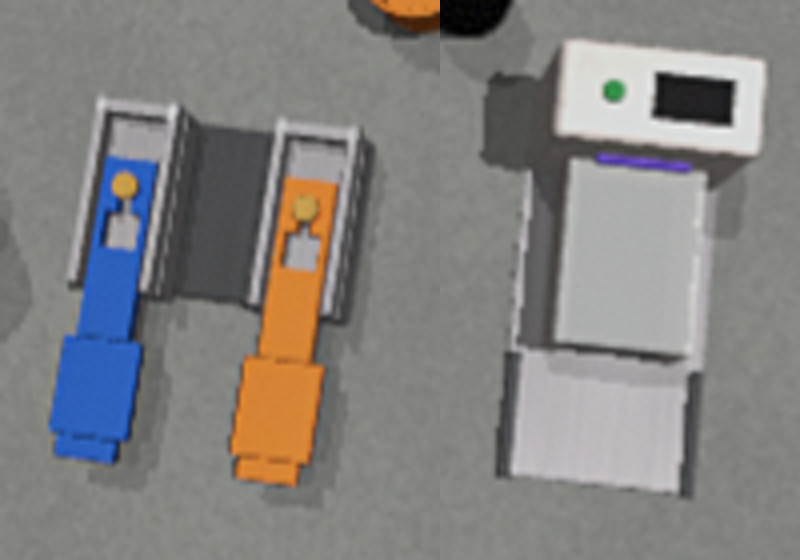

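The crop shows the orange stud at the narrow end of its slot, near crop pixel (304,208), with the keyhole at (302,252). The dock is on the right with its lip at (600,480). Paddle centre is about (519,227) and the dock origin about (525,-274), yaw -0.095. Next I approach above the blade.

Call:
jog_arm([
  [-0.353,-0.2,0.08,0,0,-0.273,-1],
  [-0.353,-0.2,0.08,0,0,-0.273,-1],
  [-0.353,-0.2,0.08,0,0,-0.273,-1],
  [-0.353,-0.2,0.08,0,0,-0.273,-1],
  [-0.353,-0.2,0.08,0,0,-0.273,-1],
  [-0.353,-0.2,0.08,0,0,-0.273,-1],
  [-0.353,-0.2,0.08,0,0,-0.273,-1],
  [-0.353,-0.2,0.08,0,0,-0.273,-1],
  [-0.353,-0.2,0.08,0,0,-0.273,-1],
  [-0.353,-0.2,0.08,0,0,-0.273,-1],
], grip_force=60)

```text
t: 0.93
position: [480.8, 230.6, 150.5]
ee_rot: [[-0.992, 0.123, -0.0], [0.123, 0.992, -0.0], [0.0, -0.0, -1.0]]
contact_force: [-0.6, 1.2, 0.8]
finger_gap: 85.8
grasp_force: 0.0
```

Call:
jog_arm([
  [0,0,0,0,0,0,-1],
  [0,0,0,0,0,0,-1],
  [0,0,0,0,0,0,-1],
])

```text
t: 1.18
position: [479.9, 232.7, 151.0]
ee_rot: [[-0.992, 0.124, -0.001], [0.124, 0.992, 0.0], [0.001, 0.0, -1.0]]
contact_force: [0.0, -0.4, 0.5]
finger_gap: 85.5
grasp_force: 0.0
```

Run:
```python
from h import *
o=observe(); print(o['t'],o['position'],o['ee_rot'],o['joints'])
s=save('wrist','w1')
```

```text
1.1833 [479.85459127 232.66905718 151.02042408] [[-9.92259669e-01  1.24176375e-01 -9.88540776e-04]
 [ 1.24176117e-01  9.92260143e-01  3.18602332e-04]
 [ 1.02045249e-03  1.93383089e-04 -9.99999461e-01]] [ 3.87247197e-01 -8.92286791e-02  1.55284323e+00  6.72238981e-04
  1.67877310e+00 -1.05897931e+00]
```

View pics/w1.png

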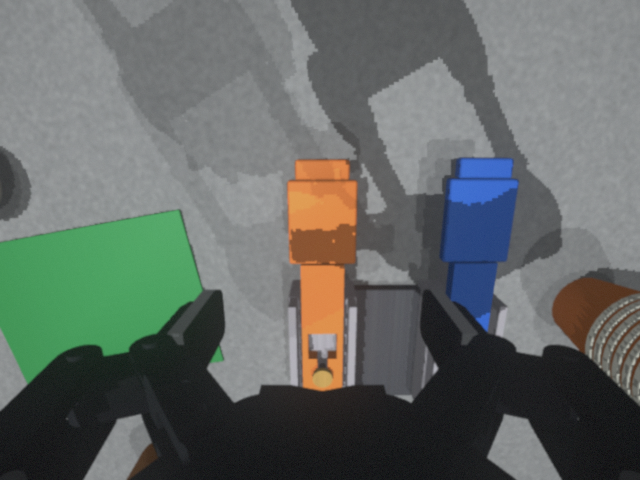

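The wrist view shows the orange blade at (323,220), its step edge at row 262 and its tip at row 160, with the stud at (322,378) and the trough cheeks at 292 and 352. The paddle is aligned with the tool. I'll measure its lateral and lengthwise position.

Run:
```python
from h import *
s=load('w1'); hsv=cv2.cvtColor(s['color'],cv2.COLOR_RGB2HSV)
m=cv2.inRange(hsv,(5,150,60),(22,255,255)); 
k=np.zeros_like(m); k[150:258,270:380]=m[150:258,270:380]
for v in (190,205,220,235,250,280,310):
    u=np.flatnonzero(m[v,270:380])+270; e=ray(s,[(u[0],v),(u[-1],v)],50 if v<262 else 52); print(v,e[:,:2].round(1).tolist(), 'mid',e.mean(0)[:2].round(1), np.linalg.norm(e[1]-e[0]).round(1))
u=np.flatnonzero(m[:,323]); print('tip',u[0],ray(s,[(323,u[0]-.5)],50)[0].round(1), 'step',ray(s,[(323,262.5)],52)[0].round(1),'stud',ray(s,[(322,378)],58)[0].round(1))
C=cloud(s); print('blade z',np.median(C[190:230,300:345,2]))
# clearance heights either side of blade
print(C[220,[250,275,285,365,400,430]].round(0))
```

```text
190 [[440.5, 213.7], [446.7, 263.2]] mid [443.6 238.5] 49.9
205 [[451.6, 212.8], [457.7, 261.4]] mid [454.6 237.1] 49.0
220 [[462.9, 211.1], [469.0, 260.3]] mid [465.9 235.7] 49.6
235 [[474.5, 210.1], [480.6, 259.2]] mid [477.6 234.6] 49.5
250 [[486.3, 208.3], [492.4, 257.2]] mid [489.4 232.8] 49.3
280 [[511.2, 213.4], [515.3, 246.1]] mid [513.2 229.8] 32.9
310 [[537.1, 210.6], [541.1, 242.6]] mid [539.1 226.6] 32.2
tip 160 [422.  241.9  50. ] step [498.9 232.4  52. ] stud [598.9 219.1  58. ]
blade z 49.62267848558494
[[468. 170.   2.]
 [472. 192.  -0.]
 [473. 201.  -2.]
 [482. 273.  -1.]
 [486. 305.  -1.]
 [489. 332.  -1.]]
```

Call:
jog_arm([
  [0,0,0.04,0,0,0,-1],
  [0,0,0.08,0,0,0,-1],
  [0,0.0005,0.1,0,0,0,-1],
  [0,0.0005,0.113,0,0,0,-1],
  [0,0.0005,0.113,0,0,0,-1],
  [0,0.0005,0.113,0,0,0,0.2],
  [0,0.0005,0.113,0,0,0,0.2],
  [0,0.0005,0.113,0,0,0,0.2],
  [0,0.0005,0.113,0,0,0,0.2],
  [0,0.0005,0.113,0,0,0,0.2],
], grip_force=40)

```text
t: 2.07
position: [481.7, 233.8, 41.3]
ee_rot: [[-0.992, 0.123, 0.004], [0.123, 0.992, 0.002], [-0.004, 0.003, -1.0]]
contact_force: [-1.5, 0.1, 6.0]
finger_gap: 50.8
grasp_force: 42.3
```

Call:
jog_arm([
  [0,0,0,0,0,0,0.4],
  [0,0,0,0,0,0,0.4],
  [0,0,0,0,0,0,0.4],
  [0,0,0,0,0,0,0.4],
])

```text
t: 2.4
position: [481.7, 233.8, 41.3]
ee_rot: [[-0.992, 0.123, 0.004], [0.123, 0.992, 0.002], [-0.004, 0.003, -1.0]]
contact_force: [-1.3, 1.5, 7.2]
finger_gap: 50.6
grasp_force: 42.3
```

Call:
jog_arm([
  [0,0,-0.002,0,0,0,0.4],
  [-0.005,0,-0.002,0,0,0,0.4],
  [-0.01,0,-0.002,0,0,0,0.4],
  [-0.015,0,-0.002,0,0,0,0.4],
  [-0.02,0,-0.002,0,0,0,0.4],
  [-0.024,0,-0.002,0,0,0,0.4],
  [-0.026,0,-0.002,0,0,0,0.4],
  [-0.026,0,-0.002,0,0,0,0.4],
])

```text
t: 3.07
position: [506.6, 230.1, 41.3]
ee_rot: [[-0.992, 0.124, 0.0], [0.124, 0.992, 0.001], [-0.0, 0.001, -1.0]]
contact_force: [-3.0, 0.9, 6.3]
finger_gap: 50.6
grasp_force: 42.4
```

Call:
jog_arm([
  [-0.002,0,-0.001,0,0,0,0.4],
  [-0.004,0,-0.001,0,0,0,0.4],
  [-0.006,0,-0.001,0,0,0,0.4],
  [-0.008,0,-0.001,0,0,0,0.4],
  [-0.008,0,-0.001,0,0,0,0.4],
])

```text
t: 3.48
position: [508.7, 229.5, 41.3]
ee_rot: [[-0.992, 0.122, -0.014], [0.122, 0.992, 0.0], [0.014, -0.002, -1.0]]
contact_force: [-26.2, -0.5, 15.1]
finger_gap: 50.5
grasp_force: 43.4
```

Run:
```python
from h import *
s=save('wrist','w2'); hsv=cv2.cvtColor(s['color'],cv2.COLOR_RGB2HSV); o=observe(); print(o['contact_force'],o['position'])
cv2.imwrite('pics/w2c.png',s['color'][150:480,200:460,::-1])
t=save('top','top2'); cv2.imwrite('pics/c2.png',np.hstack([cv2.resize(t['color'][165:275,200:270],(420,590)),cv2.resize(s['color'][150:480,220:420],(358,590))])[:,:,::-1])
```

```text
[-25.70568503  -0.95801249  14.80227642] [508.71252634 229.45655343  41.24219435]
```

View pics/c2.png

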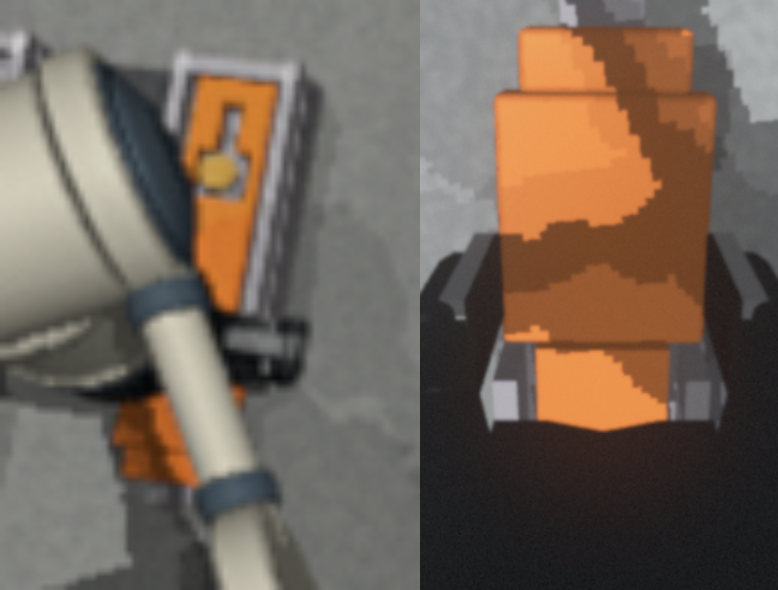

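The head sits in the wide hole: head at (218,172), hole spanning about rows 150–198. The handle end is against the back stop at row 70, and the blade is gripped symmetrically. I'll relax the push and lift gently.

Call:
jog_arm([
  [0.003,0,0,0,0,0,0.4],
  [0.006,0,0,0,0,0,0.4],
  [0.006,0,-0.003,0,0,0,0.4],
  [0.006,0,-0.006,0,0,0,0.4],
  [0.006,0,-0.009,0,0,0,0.4],
  [0.006,0,-0.012,0,0,0,0.4],
])

```text
t: 4.08
position: [508.3, 229.3, 53.4]
ee_rot: [[-0.992, 0.124, -0.0], [0.124, 0.992, -0.0], [0.0, -0.0, -1.0]]
contact_force: [-0.3, -0.2, -1.3]
finger_gap: 50.7
grasp_force: 41.7
```

Call:
jog_arm([
  [0,0,-0.01,0,0,0,0.4],
  [0,0,-0.025,0,0,0,0.4],
  [0,0,-0.045,0,0,0,0.4],
  [0,0,-0.07,0,0,0,0.4],
  [0,0,-0.1,0,0,0,0.4],
  [0,0,-0.1,0,0,0,0.4],
])

```text
t: 4.58
position: [510.6, 230.4, 161.5]
ee_rot: [[-0.992, 0.124, 0.011], [0.124, 0.992, 0.004], [-0.01, 0.005, -1.0]]
contact_force: [1.1, -0.3, 1.1]
finger_gap: 50.4
grasp_force: 41.9
```

Run:
```python
from h import *
s=save('wrist','w3'); C=cloud(s); hsv=cv2.cvtColor(s['color'],cv2.COLOR_RGB2HSV)
m=cv2.inRange(hsv,(5,150,60),(22,255,255)); m[:, :250]=0; m[:,400:]=0
for v in range(160,400,20):
    u=np.flatnonzero(m[v]); 
    if len(u)>5: print(v,u[0],u[-1],np.median(C[v,u],0).round(1))
t=load('top0')
for n,px,z in [('jar',(311,146),85),('bottle',(395,124),160),('cup',(263,134),65),('dish',(344,273),28),('bowl',(515,190),50)]: print(n,ray(t,[px],z)[0].round(0))
o=observe();print(o['position'],o['contact_force'])
```

```text
180 275 371 [456.6 238.9 169.7]
200 277 369 [464.6 237.7 169.5]
220 262 383 [472.8 236.5 169.7]
240 263 382 [481.4 235.9 169.7]
260 264 381 [490.2 234.4 169.7]
280 265 380 [499.4 233.2 169.8]
300 267 378 [508.8 232.1 169.7]
320 267 377 [518.8 230.6 169.7]
340 286 375 [529.9 233.2 169.3]
360 286 357 [538.1 228.4 171.8]
380 287 356 [549.2 226.6 171.9]
jar [726.  22.  85.]
bottle [ 758. -182.  160.]
cup [765. 150.  65.]
dish [404. -66.  28.]
bowl [ 623. -510.   50.]
[510.05026322 230.20436997 158.61884123] [ 0.4984801  -0.05441105 -1.40015133]
```

Call:
jog_arm([
  [-0.01,-0.02,0,0,0,0.12,0.4],
  [-0.025,-0.05,0,0,0,0.24,0.4],
  [-0.04,-0.08,0,0,0,0.36,0.4],
  [-0.055,-0.11,0,0,0,0.48,0.4],
  [-0.07,-0.14,0,0,0,0.6,0.4],
  [-0.085,-0.17,0,0,0,0.72,0.4],
  [-0.095,-0.19,0,0,0,0.84,0.4],
  [-0.1,-0.205,0,0,0,0.96,0.4],
  [-0.103,-0.213,0,0,0,1.08,0.4],
  [-0.103,-0.213,0,0,0,1.2,0.4],
])

```text
t: 5.47
position: [583.9, 3.1, 151.9]
ee_rot: [[-0.236, 0.972, -0.002], [0.972, 0.236, -0.001], [-0.0, -0.002, -1.0]]
contact_force: [-0.6, 0.1, -1.8]
finger_gap: 50.8
grasp_force: 41.9
```

Call:
jog_arm([
  [0,0,0,0,0,0.12,0.4],
  [0,0,0,0,0,0.24,0.4],
  [0,0,0,0,0,0.36,0.4],
  [0,0,0,0,0,0.48,0.4],
  [0,0,0,0,0,0.6,0.4],
  [0,0,0,0,0,0.72,0.4],
  [0,0,0,0,0,0.84,0.4],
  [0,0,0,0,0,0.96,0.4],
  [0,0,0,0,0,1.08,0.4],
  [0,0,0,0,0,1.2,0.4],
])

```text
t: 6.3
position: [583.6, 5.4, 152.2]
ee_rot: [[0.819, 0.574, -0.002], [0.574, -0.819, 0.0], [-0.001, -0.001, -1.0]]
contact_force: [-0.0, -0.4, -1.7]
finger_gap: 50.2
grasp_force: 41.9
```

Call:
jog_arm([
  [0,0,0.02,0,0,0.12,0.4],
  [0,0,0.04,0,0,0.24,0.4],
  [0,0,0.06,0,0,0.36,0.4],
  [0,0,0.08,0,0,0.48,0.4],
  [0,0,0.09,0,0,0.6,0.4],
  [0,0,0.1,0,0,0.712,0.4],
  [0,0,0.1,0,0,0.712,0.4],
  [0,0,0.1,0,0,0.712,0.4],
  [0,0,0.1,0,0,0.712,0.4],
])

```text
t: 7.05
position: [584.1, 5.4, 53.7]
ee_rot: [[0.996, -0.091, 0.0], [-0.091, -0.996, -0.0], [0.0, 0.0, -1.0]]
contact_force: [0.1, -0.2, -0.8]
finger_gap: 50.4
grasp_force: 41.9
```

Call:
jog_arm([
  [0,0,0.02,0,0,0,0.4],
  [0,0,0.035,0,0,0,0.4],
  [0,0,0.042,0,0,0,0.4],
  [0,0,0.047,0,0,0,0.4],
  [0,0,0.049,0,0,0,0.4],
  [0,0,0.049,0,0,0,0.4],
])

```text
t: 7.55
position: [584.2, 5.4, 5.0]
ee_rot: [[0.996, -0.093, 0.001], [-0.093, -0.996, -0.0], [0.001, 0.0, -1.0]]
contact_force: [0.9, -0.7, -0.1]
finger_gap: 50.6
grasp_force: 42.0
```

Call:
jog_arm([
  [0,0,0.0005,0,0,0,0.0],
  [0,0,0.0005,0,0,0,-0.3],
  [0,0,0.0005,0,0,0,-1],
  [0,0,0.0005,0,0,0,-1],
  [0,0,0.0005,0,0,0,-1],
  [0,0,-0.02,0,0,0,-1],
  [0,0,-0.06,0,0,0,-1],
  [-0.04,0,-0.1,0,0,0,-1],
  [-0.08,0,-0.12,0,0,0,-1],
  [-0.115,0,-0.12,0,0,0,-1],
])

```text
t: 8.38
position: [479.5, 15.3, 127.2]
ee_rot: [[0.996, -0.094, 0.007], [-0.094, -0.996, -0.0], [0.007, -0.0, -1.0]]
contact_force: [0.1, 0.5, 1.3]
finger_gap: 85.1
grasp_force: 0.0
```

Call:
jog_arm([
  [0,0,0,0,0,0,-1],
  [0,0,0,0,0,0,-1],
  [0,0,0,0,0,0,-1],
])

```text
t: 8.63
position: [478.7, 15.4, 123.2]
ee_rot: [[0.996, -0.094, 0.002], [-0.094, -0.996, -0.0], [0.002, -0.0, -1.0]]
contact_force: [-0.2, -0.1, 0.2]
finger_gap: 85.2
grasp_force: 0.0
```

Run:
```python
from h import *
s=save('wrist','w4'); C=cloud(s); hsv=cv2.cvtColor(s['color'],cv2.COLOR_RGB2HSV); save('top','top4')
m=cv2.inRange(hsv,(5,150,60),(22,255,255))
for v in range(0,480,30):
    u=np.flatnonzero(m[v]); 
    if len(u)>5: print(v,u[0],u[-1],np.median(C[v,u],0).round(1), ray(s,[((u[0]+u[-1])/2,v)],14)[0].round(1))
o=observe();print(o['position'],o['ee_rot'].round(3).tolist(),o['t'])
```

```text
0 294 351 [641.8   1.1  12.4] [641.3   1.2  14. ]
30 286 359 [623.7   2.8  12.7] [623.2   2.8  14. ]
60 286 358 [604.9   4.9  12.6] [604.5   4.9  14. ]
90 287 357 [585.3   6.7  12.5] [585.2   6.7  14. ]
120 298 353 [565.    7.2  14.4] [564.9   6.1  14. ]
150 299 344 [544.3  10.9  14.5] [544.2  10.9  14. ]
180 299 343 [522.6  13.4  14.5] [522.5  13.4  14. ]
210 300 343 [499.5  15.2  14.4] [499.7  15.1  14. ]
240 300 341 [476.4  23.3  14.5] [475.8  18.2  14. ]
270 301 340 [451.   20.5  14.5] [450.7  20.6  14. ]
[478.94451614  15.3147266  122.14989144] [[0.996, -0.094, -0.001], [-0.094, -0.996, -0.0], [-0.001, 0.0, -1.0]] 8.7333
```

View pics/w4.png

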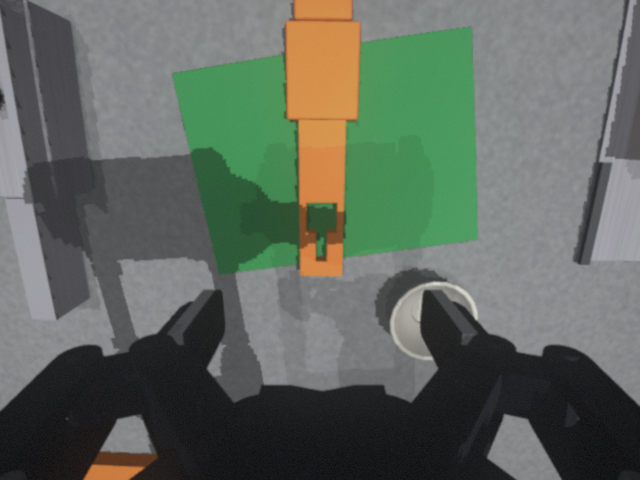

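The wrist view shows the paddle flat on the mat, its handle end at (321,275) and keyhole at (321,215), with the dish at (433,320) clear of the fingers. Next I take the handle near paddle x = -75.

Call:
jog_arm([
  [-0.007,-0.0005,0.04,0,0,0,-1],
  [-0.007,-0.0005,0.075,0,0,0,-1],
  [-0.007,-0.0005,0.1,0,0,0,-1],
  [-0.007,-0.0005,0.111,0,0,0,-1],
  [-0.007,-0.0005,0.114,0,0,0,-1],
  [-0.007,-0.0005,0.114,0,0,0,-1],
])

```text
t: 9.23
position: [471.5, 16.5, 8.1]
ee_rot: [[0.996, -0.094, -0.002], [-0.094, -0.996, 0.0], [-0.002, 0.0, -1.0]]
contact_force: [1.0, 0.4, 0.3]
finger_gap: 85.5
grasp_force: 0.0
```

Call:
jog_arm([
  [0,0,0.002,0,0,0,0],
  [0,0,0.002,0,0,0,0.3],
  [0,0,0.002,0,0,0,0.6],
  [0,0,0.002,0,0,0,0.6],
  [0,0,0.002,0,0,0,0.6],
  [0,0,0.002,0,0,0,0.6],
  [0,0,0.002,0,0,0,0.6],
  [0,0,0.002,0,0,0,0.6],
], grip_force=80)

```text
t: 9.9
position: [472.3, 16.6, 8.4]
ee_rot: [[0.996, -0.094, 0.003], [-0.094, -0.996, -0.0], [0.003, -0.0, -1.0]]
contact_force: [-1.0, 0.3, 6.6]
finger_gap: 31.2
grasp_force: 79.9
```

Call:
jog_arm([
  [0,0,-0.01,0,0,0,0.8],
  [0,0,-0.025,0,0,0,0.8],
  [0,0,-0.045,0,0,0,0.8],
  [0,0,-0.06,0,0,0,0.8],
  [0,0,-0.06,0,0,0,0.8],
  [0,0,-0.06,0,0,0,0.8],
])

```text
t: 10.4
position: [471.8, 16.6, 67.5]
ee_rot: [[0.996, -0.094, 0.002], [-0.094, -0.996, -0.0], [0.002, -0.0, -1.0]]
contact_force: [-0.9, 0.4, -2.1]
finger_gap: 31.1
grasp_force: 79.4
```

Run:
```python
from h import *
s=save('wrist','w5'); C=cloud(s); hsv=cv2.cvtColor(s['color'],cv2.COLOR_RGB2HSV)
m=cv2.inRange(hsv,(5,150,60),(22,255,255)); m[:,:200]=0; m[:,440:]=0
for v in range(0,400,30):
    u=np.flatnonzero(m[v]); 
    if len(u)>5: print(v,u[0],u[-1],np.median(C[v,u],0).round(1))
o=observe();print(o['position'],o['ee_rot'].round(3).tolist(),o['t'])
# dock seen from wrist + from earlier wide wrist view w4 / top4
t=load('top4'); Ct=cloud(t)
z=Ct[:,:,2]; X=Ct[:,:,0];Y=Ct[:,:,1]
for lo,hi,n in [(48,66,'hood'),(95,125,'housing')]:
    q=(z>lo)&(z<hi)&(X>400)&(X<740)&(Y<-200)&(Y>-380)
    p=Ct[q][:,:2].astype(np.float32); r=cv2.minAreaRect(p); print(n,len(p),r,cv2.boxPoints(r).round(0).tolist(),p.mean(0))
```

```text
0 255 391 [592.2   6.1  69.8]
30 256 390 [582.1   7.1  70. ]
60 257 389 [571.7   8.1  70.3]
90 280 366 [560.6   9.1  72.3]
120 280 365 [549.6  10.3  72.4]
150 281 364 [538.2  11.3  72.8]
180 281 363 [526.4  12.7  72.9]
210 283 362 [513.9  13.7  73. ]
240 284 361 [500.    3.   72.9]
270 285 360 [486.9   7.8  73.4]
300 288 356 [473.3  17.7  73.8]
330 288 358 [458.2  18.2  73.6]
[471.03735785  16.63878923  66.21897369] [[0.996, -0.094, -0.001], [-0.094, -0.996, 0.0], [-0.001, 0.0, -1.0]] 10.45
hood 1644 ((624.13720703125, -280.87969970703125), (244.67547607421875, 130.2346954345703), 7.202199459075928) [[495.0, -232.0], [511.0, -361.0], [754.0, -330.0], [737.0, -201.0]] [ 571.20166 -278.46722]
housing 1351 ((668.153564453125, -268.819580078125), (174.65811157226562, 89.59767150878906), 70.13749694824219) [[596.0, -336.0], [681.0, -366.0], [740.0, -202.0], [656.0, -171.0]] [ 659.39075 -286.2337 ]
```

Call:
jog_arm([
  [-0.01,0.02,-0.02,0,0,0,0.8],
  [-0.025,0.055,-0.04,0,0,0,0.8],
  [-0.04,0.09,-0.045,0,0,0,0.8],
  [-0.055,0.125,-0.045,0,0,0,0.8],
  [-0.07,0.16,-0.045,0,0,0,0.8],
  [-0.085,0.195,-0.045,0,0,0,0.8],
  [-0.1,0.23,-0.045,0,0,0,0.8],
  [-0.112,0.26,-0.045,0,0,0,0.8],
  [-0.12,0.278,-0.045,0,0,0,0.8],
  [-0.124,0.285,-0.045,0,0,0,0.8],
])

```text
t: 11.28
position: [319.0, -257.1, 109.9]
ee_rot: [[0.995, -0.098, -0.003], [-0.098, -0.995, 0.001], [-0.003, -0.001, -1.0]]
contact_force: [0.1, 0.7, -1.1]
finger_gap: 30.9
grasp_force: 79.8
```

Call:
jog_arm([
  [0,0,0,0,0,0,0.8],
  [0,0,0,0,0,0,0.8],
  [0,0,0,0,0,0,0.8],
])

```text
t: 11.53
position: [321.5, -254.4, 111.0]
ee_rot: [[0.996, -0.093, -0.001], [-0.093, -0.996, 0.001], [-0.001, -0.001, -1.0]]
contact_force: [0.6, 1.1, -1.9]
finger_gap: 31.4
grasp_force: 79.8
```

Run:
```python
from h import *
s=save('wrist','w6'); t=save('top','top6')
o=observe();print(o['position'],o['ee_rot'].round(3).tolist(),o['t'],o['contact_force'])
cv2.imwrite('pics/c6.png',np.hstack([cv2.resize(s['color'],(440,330)),cv2.resize(t['color'][150:315,365:490],(250,330))])[:,:,::-1])
```

```text
[ 321.67569055 -254.42418384  111.42275461] [[0.996, -0.092, -0.0], [-0.092, -0.996, 0.001], [-0.0, -0.001, -1.0]] 11.6333 [-0.85775867 -0.10947293 -1.96546353]
```

View pics/c6.png

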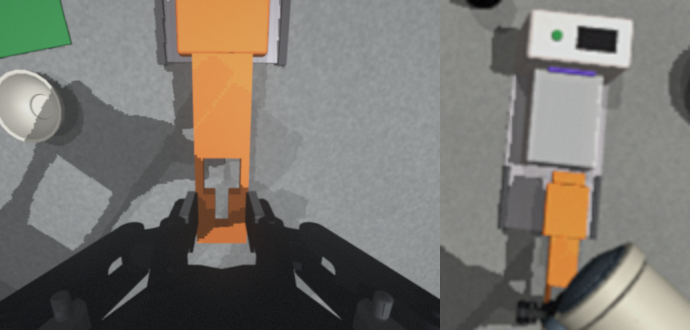

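The wrist half shows the gripped handle and the tray lip behind the blade, edges near crop columns 160 and 288. The top half shows the paddle in front of the mouth. Next I compare the tray's edges with the paddle's axis.

Run:
```python
from h import *
s=load('w6'); C=cloud(s); hsv=cv2.cvtColor(s['color'],cv2.COLOR_RGB2HSV).astype(int)
for v in (10,35,60):
    g=s['color'][v].mean(1); e=[u for u in range(215,440) if abs(g[u+1]-g[u-1])>30]; print(v,e)
    print('  z',C[v,[225,235,242,250,390,400,408,416,425]].round(0).tolist())
t=load('top6'); hs=cv2.cvtColor(t['color'],cv2.COLOR_RGB2HSV); m=cv2.inRange(hs,(5,150,60),(22,255,255)); Ct=cloud(t)
for v in range(236,300,8):
    u=np.flatnonzero(m[v,380:480])+380
    if len(u): print('pad',v,u[0],u[-1],ray(t,[((u[0]+u[-1])/2,v)],115)[0].round(1),np.median(Ct[v,u,2]))
# hood edges in top view at z=57
for v in (195,205,215,225):
    g=t['color'][v].astype(int).mean(1); e=[u for u in range(392,462) if abs(g[u+1]-g[u-1])>25]; print('hood',v,e,ray(t,[(e[0],v),(e[-1],v)],57)[:,:2].round(0).tolist(), Ct[v,[400,410,430,440,450]][:,2].round(0))
```

```text
10 [224, 225, 238, 239, 392, 406, 407, 408, 422]
  z [[482.0, -204.0, 7.0], [482.0, -210.0, 7.0], [483.0, -214.0, 2.0], [482.0, -219.0, 2.0], [436.0, -289.0, 114.0], [473.0, -319.0, 4.0], [473.0, -325.0, 1.0], [471.0, -329.0, 7.0], [473.0, -337.0, -1.0]]
35 [226, 239, 240, 391, 403, 404, 405, 406, 420, 421]
  z [[470.0, -200.0, 0.0], [467.0, -208.0, 7.0], [467.0, -212.0, 3.0], [467.0, -217.0, 3.0], [428.0, -289.0, 113.0], [458.0, -319.0, 1.0], [456.0, -323.0, 7.0], [456.0, -329.0, 6.0], [457.0, -336.0, 0.0]]
60 [226, 227, 242, 390, 402, 403, 404, 405]
  z [[454.0, -197.0, 0.0], [452.0, -205.0, 5.0], [452.0, -209.0, 2.0], [452.0, -215.0, 2.0], [443.0, -312.0, 1.0], [442.0, -318.0, 3.0], [441.0, -323.0, 7.0], [440.0, -328.0, 8.0], [441.0, -336.0, -0.0]]
pad 236 422 428 [ 492.1 -259.6  115. ] 114.62749916438452
pad 244 418 438 [ 472.6 -266.5  115. ] 113.36520890501674
pad 252 417 438 [ 453.1 -265.   115. ] 113.4408933122503
pad 260 417 437 [ 433.6 -263.5  115. ] 114.2513336542113
pad 268 420 437 [ 414.3 -266.8  115. ] 114.5637956982298
pad 276 419 433 [ 394.9 -260.5  115. ] 117.66490312849623
pad 284 419 432 [ 375.7 -259.   115. ] 116.69221665207226
pad 292 418 428 [ 356.5 -252.7  115. ] 117.52728183724571
hood 195 [400, 402, 403, 410, 411, 412, 445, 446, 448, 449] [[606.0, -209.0], [607.0, -336.0]] [-3. 32. 55. 57.  1.]
hood 205 [399, 401, 402, 407, 409, 410, 411, 447, 448] [[579.0, -206.0], [580.0, -333.0]] [-2. 47. 57. 60. -7.]
hood 215 [398, 400, 401, 406, 408, 409, 410, 446, 447] [[553.0, -203.0], [554.0, -330.0]] [ 4. 56. 60. 62. -5.]
hood 225 [397, 398, 399, 400, 407, 408, 409, 446, 447] [[527.0, -201.0], [528.0, -329.0]] [ 3. 60. 59. 61.  2.]
```

Call:
jog_arm([
  [0,0,0.03,0,0,0,0.8],
  [0,0,0.06,0,0,0,0.8],
  [0,0,0.085,0,0,0,0.8],
  [0,0,0.094,0,0,0,0.8],
  [0,0,0.097,0,0,0,0.8],
  [0,0,0.097,0,0,-0.001,0.8],
  [0,0,0.097,0,0,0,0.8],
])

```text
t: 12.22
position: [322.0, -255.9, 16.4]
ee_rot: [[0.996, -0.093, 0.002], [-0.093, -0.996, -0.002], [0.002, 0.001, -1.0]]
contact_force: [-0.1, 0.1, -0.7]
finger_gap: 31.0
grasp_force: 79.8
```

Run:
```python
from h import *
o=observe();print(o['position'],o['ee_rot'].round(3).tolist(),o['t'],o['contact_force'])
t=save('top','top7'); hs=cv2.cvtColor(t['color'],cv2.COLOR_RGB2HSV); m=cv2.inRange(hs,(5,150,60),(22,255,255)); Ct=cloud(t)
yaw=-0.097; O=np.array([525.,-274.5]); ax=np.array([np.cos(yaw),np.sin(yaw)]); n=np.array([-ax[1],ax[0]])
for v in range(228,300,6):
    u=np.flatnonzero(m[v,380:480])+380
    if len(u)>4:
        e=ray(t,[(u[0]-.5,v),(u[-1]+.5,v)],17); d=e[:,:2]-O; print(v,u[0],u[-1],'dock x',(d@ax).round(0),'y',(d@n).round(1),'z',np.median(Ct[v,u,2]).round(1))
    g=t['color'][v].astype(int).mean(1)
```

```text
[ 322.03449213 -255.92938661   16.38340744] [[0.996, -0.093, 0.002], [-0.093, -0.996, -0.002], [0.002, 0.001, -1.0]] 12.2167 [-0.09190944  0.08409064 -0.70509253]
240 415 420 dock x [-34. -32.] y [18.5  2.7] z 18.1
246 412 428 dock x [-51. -46.] y [ 25.  -19.7] z 18.3
252 411 430 dock x [-67. -61.] y [ 26.3 -26.2] z 19.3
258 411 429 dock x [-83. -77.] y [ 24.9 -24.9] z 19.5
264 410 429 dock x [-99. -93.] y [ 26.2 -26.1] z 19.1
270 413 428 dock x [-114. -109.] y [ 17.  -24.8] z 19.8
276 412 425 dock x [-130. -126.] y [ 18.3 -18.2] z 20.4
282 412 425 dock x [-145. -141.] y [ 17.  -19.5] z 21.3
288 412 421 dock x [-161. -158.] y [ 15.6 -10.4] z 21.3
```

Call:
jog_arm([
  [0.01,0,0,0,0,0,0.8],
  [0.025,0,0.0,0,0,0,0.8],
  [0.04,0,0.001,0,0,0,0.8],
  [0.055,0,0.002,0,0,0,0.8],
  [0.07,0,0.003,0,0,0,0.8],
  [0.08,0,0.004,0,0,0,0.8],
  [0.085,0,0.005,0,0,0,0.8],
  [0.09,0,0.005,0,0,0,0.8],
  [0.09,0,0.005,0,0,0,0.8],
])

```text
t: 13.02
position: [411.6, -264.3, 10.6]
ee_rot: [[0.996, -0.094, 0.001], [-0.094, -0.996, -0.001], [0.001, 0.001, -1.0]]
contact_force: [-0.2, -0.1, -0.9]
finger_gap: 31.4
grasp_force: 79.8
```

Call:
jog_arm([
  [0.007,0,0.001,0,0,0,0.8],
  [0.014,0,0.002,0,0,0,0.8],
  [0.021,0,0.003,0,0,0,0.8],
  [0.028,0,0.003,0,0,0,0.8],
  [0.034,0,0.003,0,0,0,0.8],
  [0.038,0,0.003,0,0,0,0.8],
  [0.038,0,0.003,0,0,0,0.8],
])

```text
t: 13.6
position: [449.4, -268.3, 8.4]
ee_rot: [[0.996, -0.094, 0.001], [-0.094, -0.996, -0.002], [0.001, 0.001, -1.0]]
contact_force: [-2.4, -0.1, 6.3]
finger_gap: 31.2
grasp_force: 80.7
```

Call:
jog_arm([
  [0.002,0,0,0,0,0,0.8],
  [0.004,0,0,0,0,0,0.8],
  [0.006,0,0,0,0,0,0.8],
  [0.008,0,0,0,0,0,0.8],
  [0.008,0,0,0,0,0,0.8],
])

```text
t: 14.02
position: [456.7, -269.0, 8.4]
ee_rot: [[0.996, -0.094, 0.0], [-0.094, -0.996, -0.001], [0.0, 0.001, -1.0]]
contact_force: [-5.1, -0.3, 8.3]
finger_gap: 31.0
grasp_force: 80.8
```

Call:
jog_arm([
  [0.001,0,0,0,0,0,0.8],
  [0.002,0,0,0,0,0,0.8],
  [0.003,0,0,0,0,0,0.8],
  [0.003,0,0,0,0,0,0.8],
])

```text
t: 14.35
position: [458.3, -269.2, 8.4]
ee_rot: [[0.996, -0.095, -0.003], [-0.095, -0.996, -0.001], [-0.003, 0.001, -1.0]]
contact_force: [-10.8, 0.8, 11.8]
finger_gap: 30.9
grasp_force: 81.2
```

Call:
jog_arm([
  [-0.001,0,0,0,0,0,0.8],
  [-0.002,0,-0.001,0,0,0,0.8],
  [-0.002,0,-0.001,0,0,0,0.2],
  [-0.002,0,-0.001,0,0,0,-0.2],
  [-0.002,0,-0.001,0,0,0,-0.3],
  [-0.002,0,-0.001,0,0,0,-0.3],
  [-0.002,0,-0.02,0,0,0,-0.3],
  [-0.002,0,-0.05,0,0,0,-0.3],
  [-0.04,0,-0.09,0,0,0,-0.3],
  [-0.08,0,-0.13,0,0,0,-0.3],
])

```text
t: 15.18
position: [399.4, -262.4, 116.9]
ee_rot: [[0.996, -0.093, -0.001], [-0.093, -0.996, 0.001], [-0.001, -0.001, -1.0]]
contact_force: [-0.2, -0.1, 1.1]
finger_gap: 55.5
grasp_force: 0.0
```

Call:
jog_arm([
  [-0.03,0,-0.05,0,0,0,-0.3],
  [-0.03,0,-0.05,0,0,0,-0.3],
  [-0.03,0,-0.05,0,0,0,-0.3],
  [-0.03,0,-0.05,0,0,0,-0.3],
])

```text
t: 15.52
position: [370.2, -260.5, 167.6]
ee_rot: [[0.996, -0.095, 0.003], [-0.095, -0.996, -0.002], [0.003, 0.002, -1.0]]
contact_force: [-0.1, -1.0, -0.2]
finger_gap: 55.6
grasp_force: 0.0
```

Run:
```python
from h import *
o=observe();print(o['position'],o['t'],o['contact_force'])
yaw=-0.097; O=np.array([525.,-274.5]); ax=np.array([np.cos(yaw),np.sin(yaw)]); n=np.array([-ax[1],ax[0]])
s=save('wrist','w8'); C=cloud(s); hsv=cv2.cvtColor(s['color'],cv2.COLOR_RGB2HSV); m=cv2.inRange(hsv,(5,150,60),(22,255,255)); m[:,:220]=0;m[:,420:]=0
vs=np.flatnonzero((m>0).sum(1)>15); print('rows',vs[0],vs[-1])
for v in [vs[0]+3,(vs[0]+vs[-1])//2,vs[-1]-2,vs[-1]]:
    u=np.flatnonzero(m[v]); e=ray(s,[((u[0]+u[-1])/2,v)],15)[0]; d=e[:2]-O; print(v,u[0],u[-1],'dock',(d@ax).round(1),(d@n).round(1),'z',np.median(C[v,u,2]).round(1))
t=save('top','top8')
cv2.imwrite('pics/c8.png',np.hstack([cv2.resize(s['color'],(440,330)),cv2.resize(t['color'][150:315,365:490],(250,330))])[:,:,::-1])
```

```text
[ 370.20853286 -260.50059392  167.5638878 ] 15.5167 [-0.12406768 -1.02011053 -0.19447028]
rows 51 153
54 302 341 dock -14.4 0.8 z 14.5
102 303 340 dock -51.0 0.7 z 14.6
151 303 339 dock -90.8 1.1 z 14.4
153 304 337 dock -92.5 1.5 z 14.6
```

View pics/c8.png

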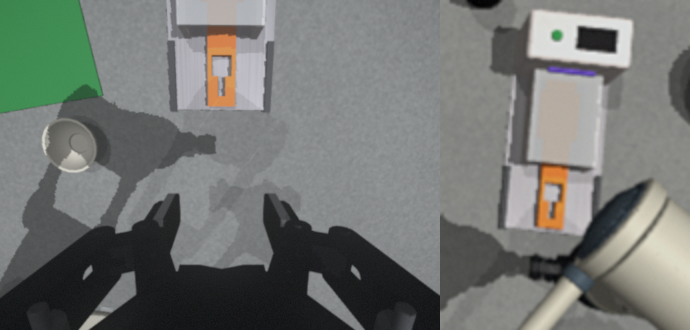

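The paddle lies flat and straight. Its handle end is at (222,106), about 6 mm inside the tray lip at row 110, so the tip is at the back stop. The gripper is clear of everything.

```bash
python3 -c "
from h import *
print(job_done())"
```

```text
the job is handed in; nothing more can be done
None
```

I handed the job in at about 15.5 s on the robot's clock: the orange paddle lies flat and straight in the steriliser, blade tip at the back stop to within my few-mm measurement and handle out, after its release on the mat; I saw nothing else on the counter disturbed but did not re-measure the blue paddle or bystanders, and `job_done()` returned no verdict.

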